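# Open the squeeze-and-turn safety cap of a cleaning-tablet tub

## Robot

A 7-joint arm with a two-finger parallel gripper is mounted at the origin on a cart in front of the work surface, level with it; the furniture and walls round the work are solid. World frame = base frame: x ahead of the robot, y to its left, z up, the work surface at z = 0. Lengths are in m, angles in degrees, forces in N, time in s.
With the tool pointing down it reaches from about 0.425 to 0.875 m from the base axis. Payload 4.7 kg.
Tool frame: the origin (TCP) lies between the finger pads, 19 mm behind the fingertips; this is the grasp point; z points along the fingers, y is the line along which they close (so a half turn about z gives the same grasp; the last joint's range is limited). The gripper opens to 87 mm and grips with 3 to 60 N. Pads are 19 mm wide; open, the fingers measure 117 mm over their backs; the gripper's body (75 mm by 190 mm) begins 51 mm behind the grasp point.
Start: joints at [73.975, 18.392, -4.016, 83.108, 1.295, 78.541, -3.26], TCP at [0.188, -0.622, 0.241] pointing down, gripper open.
Joint ranges: [-163.93, 163.93], [-17.29, 119.83], [-79.2, 71.16], [3.27, 140.29], [-89.18, 269.18], [5.43, 117.66], [-154.24, 154.24]. Speed limits (degrees/s): [147.25, 147.25, 180, 180, 180, 180, 180].

## Interface

Orientations are given as [roll, pitch, yaw] about the fixed x, y, z axes, in that order (R = Rz(yaw) Ry(pitch) Rx(roll)).
In Python, from cell import env gives the robot as it stands.
- The arm moves only by the tool creep_tool, called after ">>>" as name(argument=value, ...) on one line, values as JSON. Schema: {"type":"object","properties":{"plan":{"type":"array","items":{"type":"number"},"minItems":5,"maxItems":40},"squeeze":{"type":"number"},"only":{"type":"string"},"quiet":{"type":"boolean"},"lines":{"type":"string"}},"required":["plan"],"additionalProperties":false}. plan is one flat list of numbers that holds 1 to 8 rows one after another, with no inner brackets; each row has 5 numbers: dx, dy, dz in m, then a turn about the tool's z in degrees, then the finger opening in m; each row is the pose to reach, as a shift and turn from the pose commanded when the call began, along the tool's axes at that moment; what a row does not reach only later rows make up. A row lasts 1/12 s, in which the tool goes at most 0.0417 m and 7.16 degrees, less where a joint would pass 70% of its speed; a pose out of reach is approached as far as the arm can. The fingers move at their own pace and stop on an object; squeeze is the grip in N (left out, the last holds). Time passes only in rows, so rows that do not move let the fingers close. The tool returns the time, the measured TCP pose, the force, the opening and the grip force at its end. only (a regular expression) keeps the lines of the reply that match it, lines (a string "A,B") keeps lines A to B, and quiet returns only ok. Input that does not fit is refused with a message, and nothing moves.
- env.get_obs(): the state, without advancing time (a new reading comes with each control period).
- env.read_camera(name): name is "side" or "top" or "wrist"; returns a dict with "color" (384x512x3 uint8, blue, green, red), "fx", "fy", "cx", "cy" (pixels), "world_from_camera" (4x4, takes a point from camera to world coordinates). Camera axes: x right, y down, z forward; pixel columns grow to the right and rows downward; lengths in m; the calibration is good to about 2 mm. The wrist camera is an equidistant fisheye: a pixel r from the principal point sees the ray r / f radians off the axis. A picture is of the moment at which its call begins. There is no depth.
- env.sign_off(): hands the job in; it is judged then, once.
The state is a dict: "time_s": time; "qpos": joint angles; "joint_velocities": joint speeds; "effort": joint torques, N m; "tool_pos": TCP position; "tool_rot": TCP orientation; "force": force on the tool from outside, world axes, zero at the start; "wrist_torque": the same for the moment, N m; "grip_width": finger opening in m; "grasp_force": force on a finger pad.
Only numpy, scipy, OpenCV 4.12 (cv2) and the standard library are available. Lean on these libraries where they do the work, as an engineer would, in place of code of your own. Each camera call takes 0.05 s, during which the arm holds its last target. There are 200 camera calls.

## Task

Open the tub of cleaning tablets: squeeze both orange side tabs of its safety cap fully in, turn the cap counter-clockwise until it comes to its end stop, and lift it straight off the neck. Lower the cap into the square steel tray and let it go there, standing flat and top up - do not drop it. Leave the timer, the ring cutter and the measuring cup where they are.

Things in the scene. Friction and masses are not known exactly. Their poses are not given: they have to be found in the camera images.
- tub: White round tub (84 mm diameter, blue band) held immovably in a grey square stand 112 x 112 x 10 mm. Origin: centre of the stand's underside, on the table; z up along the neck's axis. Bayonet neck: the cap lifts off only while its x axis points along the tub's x axis (about -0.2 to +0.03 rad); a hard end stop at +0.03 rad blocks further counter-clockwise turning.
- collar: Black fixed lock collar round the neck, 72 mm diameter. Four teeth (27.5 to 33 mm from the axis, tops 89 mm above the table) form notches at its +y and -y; the feet of the cap's tabs stand in them and lock the cap (2 mm play) until both tabs are pushed in 4 mm or more. The closed cap stands 1.2 to 2.0 rad short of its release position, differently each time.
- cap: Loose blue safety cap, 80 g, 45 mm diameter, 45 mm high, open below. Origin: centre of its underside, z up; closed, 82 mm above the table. White bar on top along +x, curved arrow counter-clockwise. Upright orange tabs at +y and -y, 24 mm wide, 9 to 43 mm above the origin: 62 mm over their outer faces, 52 mm when squeezed.
- cap_grip (a point): Point on the cap's axis, 32 mm above its underside: with the TCP here and the fingers closing along the cap's y, fingertips clear the collar's teeth by 6 mm. Once out of the notches the cap stays at any angle when let go, so it can be regrasped by the tabs.
- cap_mark (a point): Outer end of the white bar on the cap's top, 20 mm from the axis along the cap's +x.
- tab_a (a joint): Sprung tab on the cap's +y side: 0 = out, 0.005 m = fully pressed in. Spring 2 N at rest to 7 N fully in (each tab); a grip of about 20 N presses both home.
- tab_b (a joint): The same for the tab on the -y side.
- tray: Shallow square steel tray, fixed, 150 x 150 mm, rim 14 mm high, floor 4 mm thick, walls 4 mm. Origin: centre of its underside, axes along its sides.
- timer: Bystander: cream and grey round oven timer, 69 mm wide, 58 mm high, loose; origin: centre of underside.
- ring_cutter: Bystander: fluted steel ring cutter, 75 mm wide, 32 mm high, loose; origin: centre of underside.
- scoop: Bystander: steel measuring cup, 66 mm wide, 145 mm long with its handle, 46 mm high, loose; origin: middle of its outline, underside.
- tub_mouth (a point): Centre of the tub's mouth, on the neck's top, 122 mm above the table. Neck 24 mm in diameter, its flange 34 mm. To come off, the cap must rise 40 mm; lifted before the release position, its two inner lugs catch under the flange after 1.5 mm.

How it is judged (in metres and radians):
On the way, in this order (a step that is already met when the one before it is completed fails the run):
1. cap turned counter-clockwise out of its notches with both tabs squeezed in (value of joint each of tab_a, tab_b above 0.0035 m and z of cap in the frame of tub below 0.088 m and horizontal distance between cap and tub below 0.008 m and y of cap_mark in the frame of collar between 0.005 and 0.0125 m and x of cap_mark in the frame of collar above 0 m), for 0.05 s.
2. cap turned counter-clockwise to its release position, still down on the neck (y of cap_mark in the frame of tub above -0.006 m and x of cap_mark in the frame of tub above 0.012 m and z of cap in the frame of tub below 0.088 m and horizontal distance between cap and tub below 0.008 m), for 0.05 s.
3. cap lifted off the neck, in the gripper (z of cap in the frame of tub above 0.125 m and contact force between the fingers and cap above 1 N), for 0.1 s.
4. cap brought down onto the tray's floor while still held (x of cap in the frame of tray between -0.05 and 0.05 m and y of cap in the frame of tray between -0.05 and 0.05 m and z of cap in the frame of tray below 0.014 m and contact force between the fingers and cap above 0.5 N), for 0.05 s.
At the end, for the whole second after the job is handed in: The cap stands top up and flat (within 0.1 rad) on the floor of the tray, its centre within 50 mm of the tray's centre along both tray axes, at rest and released; it was held until it was within 10 mm of the tray's floor, and timer, ring cutter and measuring cup have not moved 25 mm or more (x of cap in the frame of tray between -0.05 and 0.05 m and y of cap in the frame of tray between -0.05 and 0.05 m and z of cap in the frame of tray below 0.008 m and angle between cap's own z axis and vertical below 0.1 rad and linear speed of cap below 0.02 m/s and contact force between the fingers and cap below 0.1 N); the robot touches nothing.
It fails at once if timer pushed away (25 mm) (distance of timer from where it was at the start of the episode above 0.025 m).
It fails at once if ring cutter pushed away (25 mm) (distance of ring_cutter from where it was at the start of the episode above 0.025 m).
It fails at once if measuring cup pushed away (25 mm) (distance of scoop from where it was at the start of the episode above 0.025 m).
It also fails if it takes over 64 s, if anything falls off the work surface, if the arm or the gripper's body presses on something with over 40 N, if the wrist force passes 120 N, or if a joint passes its speed limit or range.

## Working session

There is one attempt and no reset: what is moved stays moved. The work goes in short steps, Python scripts to look and compute and a tool call to move; the robot and the scene stay as the last step left them, time stands still between calls to the robot, and variables do not carry over. Pictures are saved under pics/ and viewed, at most 10 in all, crops included, and the job is handed in when it is done.

```bash
ls; mkdir -p pics; python3 - <<'E'
from cell import env
import cv2, numpy as np
o=env.get_obs();print({k:np.round(v,3) for k,v in o.items()})
for n in ["top","side"]:
    r=env.read_camera(n);cv2.imwrite(f"pics/{n}0.png",r["color"]);print(n,r["fx"],r["fy"],r["cx"],r["cy"],np.round(r["world_from_camera"],3).tolist())
E
```

```text
cell.py
pics
{'time_s': np.float64(0.0), 'qpos': array([73.974, 18.44 , -4.017, 83.176,  1.294, 78.542, -3.263]), 'joint_velocities': array([ 0.012, -0.03 , -0.053, -0.029,  0.042,  0.115, -0.021]), 'effort': array([-1.0000e-03, -4.9129e+01, -4.0500e-01, -3.1253e+01, -6.4000e-02,
        4.4000e-02,  0.0000e+00]), 'tool_pos': array([ 0.188, -0.622,  0.24 ]), 'tool_rot': array([-1.79887e+02,  5.00000e-03,  1.68340e+01]), 'force': array([-0.464,  0.621, -1.013]), 'wrist_torque': array([-0.03 ,  0.031,  0.009]), 'grasp_force': np.float64(0.0), 'grip_width': np.float64(0.087)}
top 452.51102899743495 452.51102899743495 251.67743652784807 189.81677331274767 [[-0.083, -0.971, 0.226, 0.36], [-0.997, 0.081, -0.019, -0.016], [-0.0, -0.226, -0.974, 0.972], [0.0, 0.0, 0.0, 1.0]]
side 401.06328035245934 401.06328035245934 246.80732648136333 188.95296326544295 [[0.975, -0.116, 0.188, 0.352], [-0.221, -0.495, 0.84, -0.797], [-0.004, -0.861, -0.509, 0.592], [0.0, 0.0, 0.0, 1.0]]
```

View pics/top0.png

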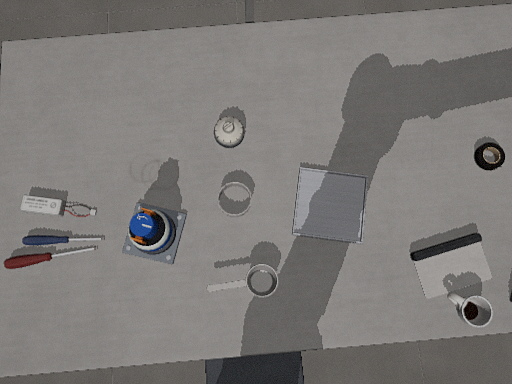

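View pics/side0.png

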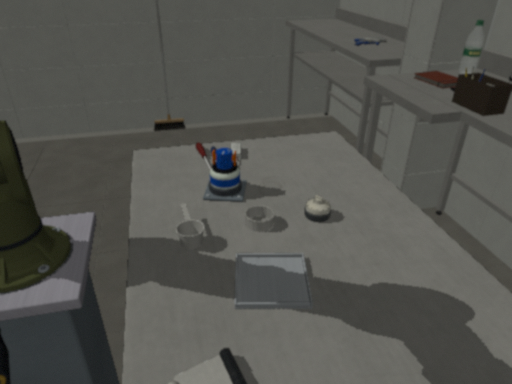

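The top view shows the capped tub at about (148,225), the tray at (330,203), the ring cutter at (236,198), the timer at (229,131) and the cup at (262,280). The side view shows the tub at (225,175), the tray at (272,280). I'll measure next.

```bash
cat > h.py <<'E'
import numpy as np, cv2
from cell import env
def ray(r,uv):
    T=r["world_from_camera"];uv=np.atleast_2d(np.float64(uv))
    x=(uv[:,0]-r["cx"])/r["fx"];y=(uv[:,1]-r["cy"])/r["fy"]
    if r.get("fish"):
        a=np.hypot(x,y);s=np.where(a>1e-9,np.sin(a)/np.maximum(a,1e-9),1);d=np.c_[x*s,y*s,np.cos(a)]
    else: d=np.c_[x,y,np.ones(len(x))]
    d=d@T[:3,:3].T
    return T[:3,3],d/np.linalg.norm(d,axis=1)[:,None]
def plane(r,uv,z):
    o,d=ray(r,uv);return o+d*((z-o[2])/d[:,2])[:,None]
def tri(rs,uvs):
    A=np.zeros((3,3));b=np.zeros(3);L=[]
    for r,uv in zip(rs,uvs):
        o,d=ray(r,uv);P=np.eye(3)-np.outer(d[0],d[0]);A+=P;b+=P@o;L.append((P,o))
    p=np.linalg.solve(A,b);return p,[np.linalg.norm(P@(p-o)) for P,o in L]
def get(n):
    r=env.read_camera(n);r["fish"]=n=="wrist";return r
E
python3 - <<'E'
from h import *
t=get("top");s=get("side")
a=cv2.resize(t["color"][185:275,105:205],None,fx=5,fy=5,interpolation=cv2.INTER_CUBIC)
b=cv2.resize(s["color"][135:205,190:260],None,fx=4,fy=4,interpolation=cv2.INTER_CUBIC)
c=np.zeros((450,780,3),np.uint8);c[:,:500]=a;c[:280,500:]=b;cv2.imwrite("pics/crop1.png",c)
# tray corners: contrast mask
for n,r,box in(("top",t,(280,155,380,250)),("side",s,(225,245,320,315))):
    x0,y0,x1,y1=box;im=r["color"][y0:y1,x0:x1].astype(int)
    m=((im[...,0]-im[...,2])>6).astype(np.uint8)
    m=cv2.morphologyEx(m,cv2.MORPH_CLOSE,np.ones((5,5)))
    cs=max(cv2.findContours(m,0,2)[0],key=cv2.contourArea)
    q=cv2.approxPolyDP(cv2.convexHull(cs),6,True)[:,0]+[x0,y0]
    print(n,cv2.contourArea(cs),q.tolist(),plane(r,q,.014).round(3).tolist())
E
```

```text
top 34.0 [[312, 208], [296, 217], [296, 210]] [[0.531, -0.16, 0.014], [0.514, -0.124, 0.014], [0.53, -0.125, 0.014]]Traceback (most recent call last):
  File "<stdin>", line 11, in <module>
ValueError: max() iterable argument is empty
```

View pics/crop1.png

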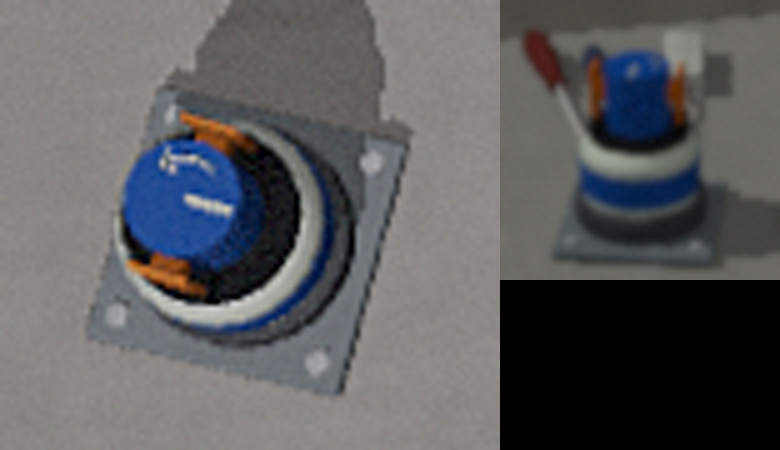

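The crop shows the white bar from crop (187,197) to (235,211), so it points right in the image. The tabs are at (215,130) and (165,275), and the stand corners at (165,88), (410,135), (340,393), (88,337).

```bash
python3 - <<'E'
from h import *
t=get("top");s=get("side")
C=lambda L:[(105+x/5,185+y/5) for x,y in L]
S=lambda L:[(190+(x-500)/4,135+y/4) for x,y in L]
bar=plane(t,C([(187,197),(235,211)]),.127);d=bar[1]-bar[0];print("bar",bar.round(3),np.degrees(np.arctan2(d[1],d[0])))
q=plane(t,C([(165,88),(410,135),(340,393),(88,337)]),.010);print("stand",q.round(3).tolist(),q.mean(0))
for i in range(4):
    d=q[(i+1)%4]-q[i];print(np.linalg.norm(d).round(4),np.degrees(np.arctan2(d[1],d[0])).round(1))
print("captop tri",tri([t,s],[C([(182,202)])[0],S([(638,66)])[0]]))
g=t["color"];cv2.imwrite("pics/x.png",g)
trt=plane(t,[(302,164),(366,171),(362,242),(293,235)],.014);print("tray top",trt.round(3).tolist(),trt.mean(0))
trs=plane(s,[(238,254),(305,255),(309,305),(235,306)],.014);print("tray side",trs.round(3).tolist(),trs.mean(0))
for i in range(4):
    d=trt[(i+1)%4]-trt[i];print(np.linalg.norm(d).round(4),np.degrees(np.arctan2(d[1],d[0])).round(1))
o=env.get_obs();import scipy.spatial.transform as st
w=get("wrist");print(np.round(st.Rotation.from_euler('xyz',o["tool_rot"],degrees=True).as_matrix().T@(w["world_from_camera"][:3,3]-o["tool_pos"]),3))
E
```

```bash
cat > d.py <<'E'
import sys,numpy as np
from cell import env
from scipy.spatial.transform import Rotation as R
x,y,z,yaw=map(float,sys.argv[1:])
o=env.get_obs();M=R.from_euler('xyz',o["tool_rot"],degrees=True).as_matrix()
dy=(yaw-o["tool_rot"][2]+180)%360-180
print("delta",np.round(M.T@(np.array([x,y,z])-o["tool_pos"]),4),"turn",round(-dy,2),"q",o["qpos"].round(1))
E
python3 d.py 0.36 -0.38 0.26 30; python3 d.py 0.36 -0.38 0.24 30
```

```text
delta [ 0.2346 -0.1819 -0.0189] turn -13.17 q [74.  18.4 -4.  83.1  1.3 78.5 -3.3]
delta [ 0.2346 -0.1819  0.0011] turn -13.17 q [74.  18.4 -4.  83.1  1.3 78.5 -3.3]
```

>>> creep_tool(plan=[0.235, -0.182, -0.019, -13, 0.087, 0.235, -0.182, -0.019, -13, 0.087, 0.235, -0.182, -0.019, -13, 0.087, 0.235, -0.182, -0.019, -13, 0.087, 0.235, -0.182, -0.019, -13, 0.087, 0.235, -0.182, -0.019, -13, 0.087, 0.235, -0.182, -0.019, -13, 0.087, 0.235, -0.182, -0.019, -13, 0.087])

```text
time_s: 1.02
tool_pos: [0.3664, -0.3725, 0.2615]
tool_rot: [180.0, -0.2, 30.5]
force: [-0.2, 0.7, 0.1]
grip_width: 0.0867
grasp_force: 0.0
```

```bash
python3 d.py 0.52 -0.15 0.26 50
```

```text
delta [ 0.2452 -0.1138  0.0024] turn -19.51 q [ 59.4   3.  -17.3  98.9   0.7  78.1 -17.5]
```

>>> creep_tool(plan=[0.245, -0.114, 0, -20, 0.087, 0.245, -0.114, 0, -20, 0.087, 0.245, -0.114, 0, -20, 0.087, 0.245, -0.114, 0, -20, 0.087, 0.245, -0.114, 0, -20, 0.087, 0.245, -0.114, 0, -20, 0.087, 0.245, -0.114, 0, -20, 0.087, 0.245, -0.114, 0, -20, 0.087])

```text
time_s: 1.68
tool_pos: [0.5191, -0.1527, 0.2606]
tool_rot: [-180.0, -0.2, 50.4]
force: [0.0, 0.2, -0.4]
grip_width: 0.0868
grasp_force: 0.0
```

```bash
python3 d.py 0.48 0.11 0.26 69
```

```text
delta [ 0.1775 -0.1976  0.0012] turn -18.6 q [ 43.1   6.4 -31.6  96.2   3.2  78.3 -28.5]
```

>>> creep_tool(plan=[0.178, -0.198, 0, -18.6, 0.087, 0.178, -0.198, 0, -18.6, 0.087, 0.178, -0.198, 0, -18.6, 0.087, 0.178, -0.198, 0, -18.6, 0.087, 0.178, -0.198, 0, -18.6, 0.087, 0.178, -0.198, 0, -18.6, 0.087, 0.178, -0.198, 0, -18.6, 0.087, 0.178, -0.198, 0, -18.6, 0.087])

```text
time_s: 2.35
tool_pos: [0.4786, 0.1095, 0.2608]
tool_rot: [180.0, -0.1, 68.9]
force: [0.2, -0.3, -0.1]
grip_width: 0.0872
grasp_force: 0.0
```

```bash
python3 - <<'E'
from h import *
w=get("wrist");print(w["fx"],w["cx"],w["cy"],w["world_from_camera"].round(3).tolist());im=w["color"]
cv2.imwrite("pics/w1.png",im)
E
```

```text
297.3186396354542 262.2283667133809 196.04188904214521 [[0.933, -0.343, -0.108, 0.508], [-0.36, -0.89, -0.28, 0.189], [0.001, 0.3, -0.954, 0.404], [0.0, 0.0, 0.0, 1.0]]
```

View pics/w1.png

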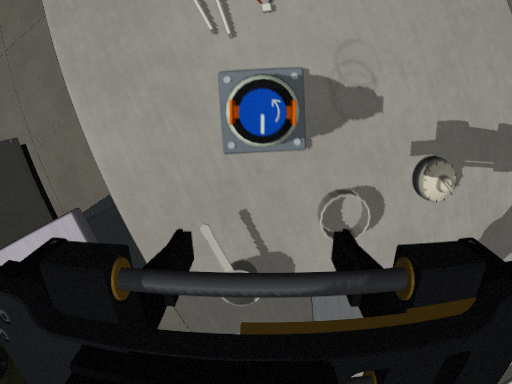

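The wrist view shows the cap top at (263,110), with its bar pointing down to (263,132). The tabs are at (234,112) and (292,112), already along the finger line, and the stand corners are near (219,71), (304,67), (306,150), (222,154).

```bash
python3 - <<'E'
from h import *
w=get("wrist");t=get("top");im=w["color"][55:165,205:320].astype(int);off=np.array([205,55])
B,G,Rr=im[...,0],im[...,1],im[...,2]
yy,xx=np.mgrid[0:im.shape[0],0:im.shape[1]]
cen=lambda m:np.array([xx[m].mean(),yy[m].mean()])+off
ang=lambda d:np.degrees(np.arctan2(d[1],d[0])).round(2)
blue=((B>90)&(B-Rr>60)).astype(np.uint8)
c=max(cv2.findContours(blue,0,1)[0],key=cv2.contourArea);h=cv2.convexHull(c)[:,0]+off
P=plane(w,h,.127)[:,:2];(cx,cy),rad=cv2.minEnclosingCircle(P.astype(np.float32));print("cap circ @.127",cx,cy,rad)
bm=np.zeros(im.shape[:2],np.uint8);cv2.drawContours(bm,[c],-1,1,-1);bm=cv2.erode(bm,np.ones((5,5)))
wh=((Rr>130)&(bm>0)).astype(np.uint8)
n,l,st,ce=cv2.connectedComponentsWithStats(wh);print(st.tolist())
for i in range(1,n):
    if st[i][4]<8: continue
    p=plane(w,np.c_[xx[l==i],yy[l==i]]+off,.127)[:,:2];m=p.mean(0);u,s,v=np.linalg.svd(p-m)
    print(i,m.round(4),"ang",ang(v[0]),"from centre",ang(m-[cx,cy]),s.round(4))
og=(Rr>120)&(Rr-B>80)
n,l,st,ce=cv2.connectedComponentsWithStats(og.astype(np.uint8))
T=[]
for i in range(1,n):
    if st[i][4]>15: p=plane(w,cen(l==i),.12)[0];T.append(p);print("tab",st[i].tolist(),p.round(4))
print("tab mid",np.mean(T,0),"dir",ang(T[1]-T[0]))
# stand: greyish-blue plate
st_=((B-Rr>8)&(B>60)&(B<170)).astype(np.uint8);st_=cv2.morphologyEx(st_,cv2.MORPH_CLOSE,np.ones((7,7)))
c=max(cv2.findContours(st_,0,1)[0],key=cv2.contourArea);
pp=plane(w,cv2.convexHull(c)[:,0]+off,.01)[:,:2];print("stand rect",cv2.minAreaRect(pp.astype(np.float32)*1000))
# captop by two views
tm=t["color"].astype(int)[205:245,125:165];b=((tm[...,0]>90)&(tm[...,0]-tm[...,2]>60))
np.save("/tmp/c.npy",[cx,cy])
q=plane(t,[(105+182/5,185+202/5)],.127);print("top-cam cap",q)
print("tri",tri([t,w],[(105+182/5,185+202/5),cv2.minEnclosingCircle(h.astype(np.float32))[0]]))
E
```

```text
cap circ @.127 0.5059823393821716 0.18372905254364014 0.022512191906571388
[[0, 0, 115, 110, 12523], [64, 41, 8, 22, 54], [53, 56, 4, 19, 73]]
1 [0.5195 0.1828] ang -100.89 from centre -4.04 [0.0457 0.0117]
2 [0.502  0.1735] ang -110.99 from centre -111.12 [0.0422 0.0087]
tab [79, 41, 10, 26, 139] [0.5319 0.1737 0.12  ]
tab [22, 42, 3, 25, 73] [0.4782 0.1946 0.12  ]
tab [26, 48, 5, 12, 52] [0.4827 0.1934 0.12  ]
tab mid [0.49759531 0.18723174 0.12      ] dir 158.72
stand rect ((505.9944763183594, 183.8218536376953), (109.73429107666016, 109.95671081542969), 71.96302795410156)
top-cam cap [[0.50434479 0.18085002 0.127     ]]
tri (array([0.50597601, 0.18349039, 0.11629709]), [np.float64(0.00024956243946829015), np.float64(0.00024956243946832446)])
```

```bash
python3 d.py 0.506 0.1835 0.115 69; python3 d.py 0.506 0.1835 0.26 69
```

```text
delta [ 0.0849 -0.0059  0.1451] turn -0.68 q [ 30.6  -0.  -45.3 102.1   0.   78.  -36.4]
delta [ 0.0847 -0.0058  0.0001] turn -0.68 q [ 30.6  -0.  -45.3 102.1   0.   78.  -36.4]
```

>>> creep_tool(plan=[0.042, -0.003, 0, -0.7, 0.087, 0.085, -0.006, 0, -0.7, 0.087, 0.085, -0.006, 0.04, -0.7, 0.087, 0.085, -0.006, 0.08, -0.7, 0.087, 0.085, -0.006, 0.1, -0.7, 0.087, 0.085, -0.006, 0.1, -0.7, 0.087, 0.085, -0.006, 0.1, -0.7, 0.087])

```text
time_s: 3.08
tool_pos: [0.5056, 0.1836, 0.1594]
tool_rot: [-179.9, 0.1, 69.0]
force: [0.2, 0.1, -0.9]
grip_width: 0.0869
grasp_force: 0.0
```

```bash
python3 d.py 0.506 0.1835 0.115 69
python3 - <<'E'
from h import *
w=get("wrist");cv2.imwrite("pics/w2.png",cv2.resize(w["color"][100:384],None,fx=1.5,fy=1.5))
E
```

```text
delta [0.0001 0.0005 0.0444] turn -0.04 q [ 21.5  13.5 -49.5 103.6  11.   68.  -52.5]
```

View pics/w2.png

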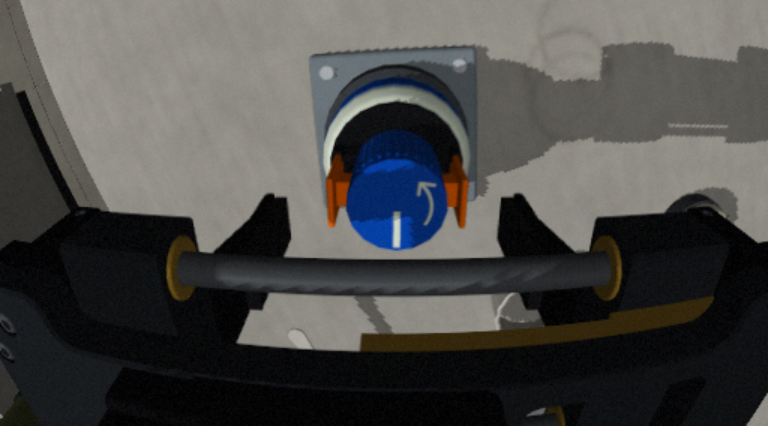

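The cap, at (397,205) with its tabs at (335,195) and (460,195), sits centred between the fingers at 285 and 500. I'll go down and squeeze.

>>> creep_tool(plan=[0, 0, 0.03, 0, 0.087, 0, 0, 0.0445, 0, 0.087, 0, 0, 0.0445, 0, 0.087, 0, 0, 0.0445, 0, 0.087, 0, 0, 0.0445, 0, 0.087], squeeze=30)

```text
time_s: 3.55
tool_pos: [0.5071, 0.1861, 0.118]
tool_rot: [179.8, -0.1, 69.1]
force: [0.7, -1.1, 1.1]
grip_width: 0.0869
grasp_force: 0.0
```

>>> creep_tool(plan=[0, 0, 0, 0, 0.045, 0, 0, 0, 0, 0.045, 0, 0, 0, 0, 0.045, 0, 0, 0, 0, 0.045, 0, 0, 0, 0, 0.045, 0, 0, 0, 0, 0.045, 0, 0, 0, 0, 0.045, 0, 0, 0, 0, 0.045], squeeze=30)

```text
time_s: 4.22
tool_pos: [0.5057, 0.1859, 0.116]
tool_rot: [180.0, -0.0, 69.1]
force: [-0.4, -0.7, 2.9]
grip_width: 0.0506
grasp_force: 30.0
```

```bash
python3 d.py 0.506 0.1835 0.115 69
```

```text
delta [-0.0021  0.0012  0.001 ] turn 0.13 q [ 20.   16.5 -48.7 106.2  13.8  63.4 -54.7]
```

>>> creep_tool(plan=[-0.002, 0.001, 0.001, 0, 0.045, -0.002, 0.001, 0.001, -5, 0.045, -0.002, 0.001, 0.001, -10, 0.045, -0.002, 0.001, 0.001, -15, 0.045, -0.002, 0.001, 0.001, -20, 0.045, -0.002, 0.001, 0.001, -25, 0.045, -0.002, 0.001, 0.001, -25, 0.045, -0.002, 0.001, 0.001, -25, 0.045], squeeze=30)

```text
time_s: 4.88
tool_pos: [0.5065, 0.1841, 0.116]
tool_rot: [179.9, -0.0, 94.2]
force: [-1.4, -0.7, 7.7]
grip_width: 0.0506
grasp_force: 30.0
```

```bash
python3 d.py 0.506 0.1835 0.115 94
python3 - <<'E'
from h import *
w=get("wrist");cv2.imwrite("pics/w3.png",cv2.resize(w["color"][100:300,130:400],None,fx=2,fy=2))
E
```

```text
delta [-0.0006 -0.0005  0.001 ] turn 0.16 q [ 23.6  17.7 -52.9 106.2  15.7  63.7 -30.9]
```

View pics/w3.png

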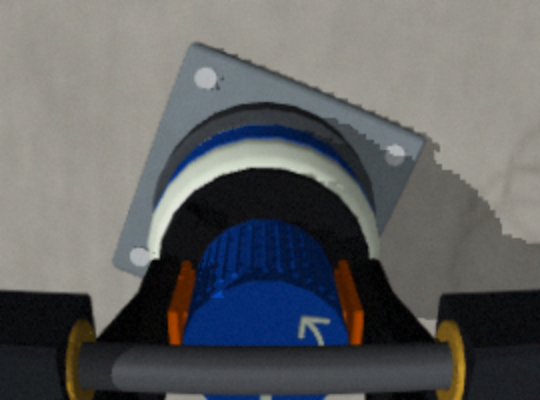

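The cap has turned with the gripper: its bar is still at the bottom, the tabs are held between the fingers, and the stand appears rotated. I'll keep turning.

>>> creep_tool(plan=[0, 0, -0.0005, -5, 0.045, 0, 0, -0.0005, -10, 0.045, 0, 0, -0.0005, -15, 0.045, 0, 0, -0.0005, -20, 0.045, 0, 0, -0.0005, -25, 0.045, 0, 0, -0.0005, -30, 0.045, 0, 0, -0.0005, -35, 0.045, 0, 0, -0.0005, -35, 0.045], squeeze=30)

```text
time_s: 5.6
tool_pos: [0.5061, 0.1845, 0.116]
tool_rot: [179.9, -0.0, 129.4]
force: [-0.7, -0.2, 6.0]
grip_width: 0.0505
grasp_force: 30.0
```

```bash
python3 d.py 0.506 0.1835 0.115 163
python3 -c "
from cell import env;print(env.get_obs()['wrist_torque'])"
```

```text
delta [-0.0007 -0.0007  0.001 ] turn -33.64 q [ 28.5  20.1 -59.4 106.1  19.1  64.5   1.7]
[ 0.18293936 -0.08089339 -0.00459645]
```

>>> creep_tool(plan=[0, 0, 0, -5, 0.045, 0, 0, 0, -10, 0.045, 0, 0, 0, -15, 0.045, 0, 0, 0, -20, 0.045, 0, 0, 0, -25, 0.045, 0, 0, 0, -30, 0.045, 0, 0, 0, -32, 0.045, 0, 0, 0, -32, 0.045], squeeze=30)

```text
time_s: 6.27
tool_pos: [0.5047, 0.1844, 0.116]
tool_rot: [-180.0, -0.1, 161.2]
force: [-5.4, -0.7, 9.8]
grip_width: 0.051
grasp_force: 30.0
```

>>> creep_tool(plan=[0, 0, 0, -1, 0.045, 0, 0, 0, -2, 0.045, 0, 0, 0, -3, 0.045, 0, 0, 0, -3, 0.045], squeeze=30)

```text
time_s: 6.6
tool_pos: [0.5048, 0.1838, 0.116]
tool_rot: [-179.9, -0.1, 164.1]
force: [-5.6, -2.1, 10.7]
grip_width: 0.0508
grasp_force: 30.0
```

```bash
python3 -c "
from cell import env;o=env.get_obs();print(o['wrist_torque'],o['qpos'])"
```

```text
[-0.24196161  0.86950022 -0.22947732] [ 33.39825959  23.51781694 -66.37281368 105.99978595  23.53823442
  66.13587354  32.99968345]
```

```bash
python3 - <<'E'
from h import *
w=get("wrist");cv2.imwrite("pics/w4.png",cv2.resize(w["color"][100:300,130:400],None,fx=2,fy=2))
E
```

```text
(no output)
```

View pics/w4.png

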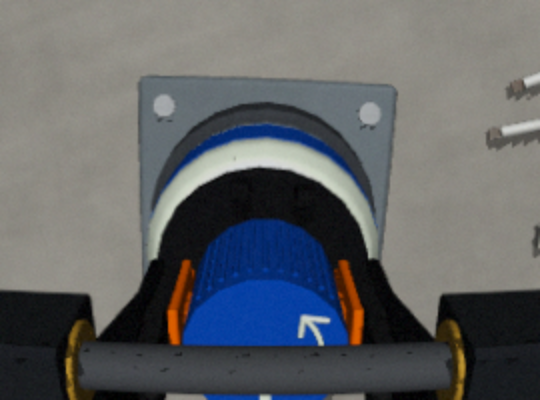

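The cap is square with the stand, its bar at the bottom at (265,398), so it is at the release position. I'll do a gentle lift and check the force.

>>> creep_tool(plan=[0, 0, -0.002, 1, 0.045, 0, 0, -0.004, 1, 0.045, 0, 0, -0.006, 1, 0.045, 0, 0, -0.006, 1, 0.045], squeeze=30)

```text
time_s: 6.98
tool_pos: [0.5048, 0.1836, 0.1209]
tool_rot: [-180.0, -0.1, 163.2]
force: [-1.9, 1.2, -1.8]
grip_width: 0.0508
grasp_force: 30.0
```

```bash
python3 d.py 0.506 0.1835 0.2 163
```

```text
delta [-0.0011  0.0002 -0.0791] turn 0.15 q [ 33.6  23.  -66.5 105.8  23.   66.5  32.5]
```

>>> creep_tool(plan=[0, 0, -0.01, 0, 0.045, 0, 0, -0.025, 0, 0.045, 0, 0, -0.04, 0, 0.045, 0, 0, -0.055, 0, 0.045, 0, 0, -0.075, 0, 0.045, 0, 0, -0.1, 0, 0.045, 0, 0, -0.12, 0, 0.045, 0, 0, -0.12, 0, 0.045], squeeze=30)

```text
time_s: 7.65
tool_pos: [0.5084, 0.1851, 0.2471]
tool_rot: [179.8, 0.5, 163.1]
force: [0.8, 0.3, -0.2]
grip_width: 0.051
grasp_force: 30.0
```

```bash
python3 d.py 0.54 0 0.24 120
```

```text
delta [-0.0839 -0.168   0.0071] turn 43.14 q [ 40.   15.5 -72.2  96.9  15.3  78.2  38.5]
```

>>> creep_tool(plan=[-0.02, -0.042, 0, 7, 0.045, -0.04, -0.084, 0, 14, 0.045, -0.06, -0.126, 0, 21, 0.045, -0.084, -0.168, 0, 28, 0.045, -0.084, -0.168, 0, 35, 0.045, -0.084, -0.168, 0, 42, 0.045, -0.084, -0.168, 0, 43, 0.045, -0.084, -0.168, 0, 43, 0.045], squeeze=30)

```text
time_s: 8.32
tool_pos: [0.5374, -0.001, 0.2419]
tool_rot: [180.0, 0.0, 120.3]
force: [0.1, 0.6, -0.1]
grip_width: 0.0507
grasp_force: 30.0
```

```bash
python3 d.py 0.538 -0.204 0.2 80
```

```text
delta [-0.1756 -0.1019  0.0419] turn 40.29 q [ 52.9  11.6 -61.9  97.5  10.5  77.1  19.5]
```

>>> creep_tool(plan=[-0.03, -0.018, 0, 6, 0.045, -0.06, -0.036, 0, 12, 0.045, -0.09, -0.054, 0, 18, 0.045, -0.12, -0.07, 0, 24, 0.045, -0.15, -0.088, 0, 30, 0.045, -0.176, -0.102, 0, 36, 0.045, -0.176, -0.102, 0, 40, 0.045, -0.176, -0.102, 0, 40, 0.045], squeeze=30)

```text
time_s: 8.98
tool_pos: [0.5375, -0.2059, 0.2412]
tool_rot: [-180.0, -0.0, 80.1]
force: [0.4, 2.0, -1.1]
grip_width: 0.0508
grasp_force: 30.0
```

```bash
python3 d.py 0.538 -0.204 0.06 80
python3 - <<'E'
from h import *
t=get("top");w=get("wrist")
c=np.zeros((576,768,3),np.uint8);c[:288,:384]=cv2.resize(w["color"],(384,288));c[288:,:384]=cv2.resize(t["color"][140:260,260:420],(384,288))
s=get("side");c[:288,384:]=cv2.resize(s["color"][200:320,200:360],(384,288))
cv2.imwrite("pics/m5.png",c)
E
```

```text
delta [0.0018 0.0002 0.1812] turn 0.11 q [ 60.5  14.8 -49.4  92.7  11.4  77.8  -0.3]
```

View pics/m5.png

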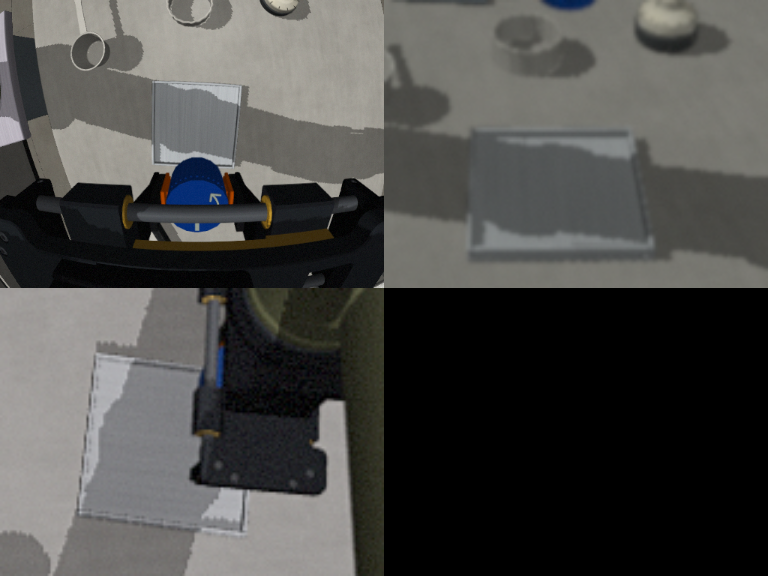

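The wrist picture shows the whole tray, with corners at (153,82), (241,84), (235,166), (154,161) in the ¾-scale panel, and the held cap still between the fingers. I'll check the tray centre from this view.

```bash
python3 - <<'E'
from h import *
w=get("wrist");s=get("side")
W=np.array([(153,82),(241,84),(235,166),(154,161)])/.75
S=np.array([(472,130),(632,131),(650,248),(470,250)],float);S=np.c_[200+(S[:,0]-384)/2.4,200+S[:,1]/2.4]
p=plane(w,W,.014);print(p.round(3).tolist(),p.mean(0))
for i,d in enumerate(np.roll(p,-1,0)-p):print(np.linalg.norm(d).round(4))
q=plane(s,S,.014);print(q.round(3).tolist(),q.mean(0))
for i,j in ((0,0),(1,1),(2,2),(3,3)): print(tri([w,s],[W[i],S[j]]))
E
```

```text
[[0.479, -0.11, 0.014], [0.623, -0.137, 0.014], [0.595, -0.281, 0.014], [0.452, -0.247, 0.014]] [ 0.53739412 -0.19367087  0.014     ]
0.1464
0.1462
0.147
0.1398
[[0.48, -0.116, 0.014], [0.624, -0.15, 0.014], [0.589, -0.289, 0.014], [0.449, -0.259, 0.014]] [ 0.53568139 -0.20372272  0.014     ]
(array([ 0.47989527, -0.110284  ,  0.01004658]), [np.float64(0.0013861117611778427), np.float64(0.0013861117611777467)])
(array([ 0.62707212, -0.13816066,  0.00302564]), [np.float64(0.0018448000846691965), np.float64(0.001844800084669346)])
(array([ 0.59412909, -0.28317891,  0.00684945]), [np.float64(0.0018595344050327382), np.float64(0.001859534405032783)])
(array([ 0.45027634, -0.25040747,  0.00480092]), [np.float64(0.0007422005570599057), np.float64(0.0007422005570599428)])
```

>>> creep_tool(plan=[0.005, 0, 0.03, 0, 0.045, 0.005, 0, 0.06, 0, 0.045, 0.005, 0, 0.09, 0, 0.045, 0.005, 0, 0.12, 0, 0.045, 0.005, 0, 0.15, 0, 0.045, 0.005, 0, 0.175, 0, 0.045, 0.005, 0, 0.188, 0, 0.045, 0.005, 0, 0.188, 0, 0.045], squeeze=30)

```text
time_s: 9.9
tool_pos: [0.5363, -0.1985, 0.0505]
tool_rot: [-179.7, -0.1, 80.3]
force: [-1.2, -0.5, -0.0]
grip_width: 0.0505
grasp_force: 30.0
```

>>> creep_tool(plan=[0, 0, 0, 0, 0.045, 0, 0, 0, 0, 0.045, 0, 0, 0, 0, 0.045])

```text
time_s: 10.15
tool_pos: [0.5398, -0.2003, 0.0553]
tool_rot: [179.8, 0.1, 80.2]
force: [0.5, -0.5, -0.3]
grip_width: 0.0507
grasp_force: 30.0
```

```bash
python3 d.py 0.538 -0.2 0.038 80
```

```text
delta [-0.     -0.0019  0.0173] turn 0.16 q [ 55.5  25.4 -45.3 104.2  20.9  58.9  -7.9]
```

>>> creep_tool(plan=[0, 0, 0.004, 0, 0.045, 0, 0, 0.008, 0, 0.045, 0, 0, 0.011, 0, 0.045, 0, 0, 0.013, 0, 0.045, 0, 0, 0.014, 0, 0.045, 0, 0, 0.014, 0, 0.045, 0, 0, 0.014, 0, 0.045])

```text
time_s: 10.73
tool_pos: [0.5383, -0.2, 0.0392]
tool_rot: [-180.0, -0.0, 80.1]
force: [-0.8, -0.1, -1.0]
grip_width: 0.0508
grasp_force: 30.0
```

>>> creep_tool(plan=[0, 0, 0.001, 0, 0.045, 0, 0, 0.002, 0, 0.045, 0, 0, 0.002, 0, 0.045, 0, 0, 0.002, 0, 0.045])

```text
time_s: 11.07
tool_pos: [0.5386, -0.2001, 0.038]
tool_rot: [180.0, 0.0, 80.1]
force: [-1.9, -0.2, 5.7]
grip_width: 0.0507
grasp_force: 30.0
```

It's on the floor (5.7 N at the expected height). I'll loosen the grip, open, and rise.

>>> creep_tool(plan=[0, 0, 0, 0, 0.045, 0, 0, 0, 0, 0.045, 0, 0, 0, 0, 0.054, 0, 0, 0, 0, 0.058, 0, 0, 0, 0, 0.064, 0, 0, 0, 0, 0.07, 0, 0, 0, 0, 0.078, 0, 0, 0, 0, 0.087], squeeze=8)

```text
time_s: 11.73
tool_pos: [0.5379, -0.2, 0.0368]
tool_rot: [-180.0, -0.0, 80.1]
force: [0.6, 0.6, -0.5]
grip_width: 0.0759
grasp_force: 0.0
```

>>> creep_tool(plan=[0, 0, 0, 0, 0.087, 0, 0, 0, 0, 0.087, 0, 0, -0.02, 0, 0.087, 0, 0, -0.05, 0, 0.087, 0, 0, -0.08, 0, 0.087, 0, 0, -0.12, 0, 0.087, 0, 0, -0.12, 0, 0.087, 0, 0, -0.12, 0, 0.087])

```text
time_s: 12.4
tool_pos: [0.54, -0.2005, 0.1598]
tool_rot: [179.7, 0.1, 80.1]
force: [-0.7, -0.0, -1.1]
grip_width: 0.0868
grasp_force: 0.0
```

```bash
python3 - <<'E'
from h import *
t=get("top");s=get("side");w=get("wrist")
c=np.zeros((576,768,3),np.uint8);c[:288,:384]=cv2.resize(w["color"],(384,288));c[288:,:384]=cv2.resize(t["color"],(384,288))
c[:288,384:]=cv2.resize(s["color"][150:320,180:360],(384,288))
cv2.imwrite("pics/m6.png",c)
E
```

```text
(no output)
```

View pics/m6.png

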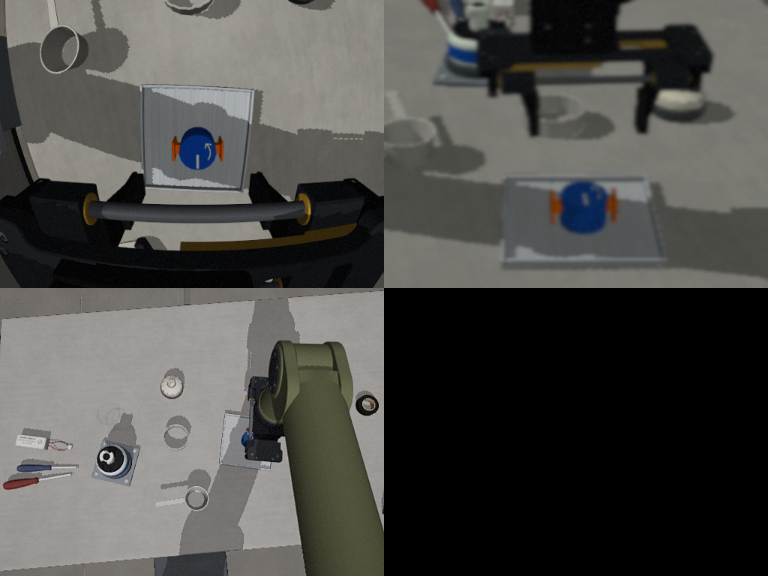

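The cap stands upright near the tray's centre, at wrist panel (198,148), clear of the open gripper. The tub is open and the bystanders are where they were. I'll settle the arm and hand in.

>>> creep_tool(plan=[0, 0, 0, 0, 0.087, 0, 0, 0, 0, 0.087, 0, 0, 0, 0, 0.087, 0, 0, 0, 0, 0.087])

```text
time_s: 12.88
tool_pos: [0.538, -0.1998, 0.1566]
tool_rot: [-179.9, -0.0, 80.1]
force: [-0.5, 0.3, 0.1]
grip_width: 0.0867
grasp_force: 0.0
```

```bash
python3 -c "
from cell import env;print(env.sign_off())"
```

```text
the job is handed in; nothing more can be done
None
```

The job is handed in at 12.9 s with no verdict returned: the cap was squeezed, turned to its stop, lifted off and released upright near the tray's centre, and the last pictures show the timer, ring cutter and measuring cup still in place.

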